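# Unpin the spring clamp jig and hold a rail clamped

## Robot

A 7-joint arm with a two-finger parallel gripper is mounted at the origin on the work surface. World frame = base frame: x ahead of the robot, y to its left, z up, the work surface at z = 0. Lengths are in m, angles in rad, forces in N, time in s.
With the tool pointing down it reaches from about 0.4 to 0.875 m from the base axis. Payload 19.3 kg.
Tool frame: the origin (TCP) lies on the front face of the gripper's body, between the roots of the fingers; the fingertips stand 73 mm ahead of it and the grasp point (between the pads) lies 54 mm ahead of it; z points along the fingers, y is the direction in which the jaws open and shut (so a half turn about z gives the same grasp; the last joint's range is limited). The gripper opens to 85 mm and grips with 20 to 120 N. Pads are 22 mm wide; open, the fingers measure 114 mm over their backs; the gripper's body (76 mm by 85 mm) begins 54 mm behind the grasp point. The pads swing forward as they close: fully open they stand 13 mm farther back than shut.
Start: joints at [1.065, 0.521, -0.036, 1.599, 0.021, 1.021, -0.113], TCP at [0.264, -0.567, 0.304] pointing down, gripper open.
Joint ranges: [-2.91, 2.91], [-0.3, 2.13], [-1.5, 1.42], [0.17, 2.43], [-1.26, 4.41], [0.16, 1.93], [-2.52, 2.52]. Speed limits (rad/s): [1.89, 1.89, 2.39, 2.39, 3.01, 3.01, 3.01].

## Interface

Orientations are given as [roll, pitch, yaw] about the fixed x, y, z axes, in that order (R = Rz(yaw) Ry(pitch) Rx(roll)).
In Python, from workcell import bot gives the robot as it stands.
- The arm moves only by the shell command python3 -m crank 'ROWS' [OPENING] [FORCE]. ROWS is a JSON object of lists of equal length, an entry for each row: "travel": the shift along the world's x, y, z in cm, a list of three; "rot": the turn, a rotation vector about the world's x, y, z in degrees, a list of three. A call has 1 to 8 rows; each row is the pose to reach, as a shift and turn from the pose commanded when the call began; what a row does not reach only later rows make up. A row lasts 1/10 s, in which the tool goes at most 50 mm and 8.59 degrees, less where a joint would pass 70% of its speed; a pose out of reach is approached as far as the arm can. A call with a gripper value outside its range is refused whole. OPENING is the opening, from -1 (shut) to 1 (fully open), so that 0 is half open, set as the call begins (- or left out, the last holds). The fingers move at their own pace and stop on an object; FORCE is the grip in N (left out, the last holds). Time passes only in rows, so rows that repeat a pose let the fingers close. It gives the time, the measured TCP pose, the force and the opening at its end, in the units of the state.
- bot.observe(): the state, without advancing time (a new reading comes with each control period).
- bot.grab_frame(name): name is "scene" or "top" or "wrist"; returns the picture (384x512x3 uint8, red, green, blue); there is no depth.
- bot.camera_model(name): a dict with "fx", "fy", "cx", "cy" (pixels), "k1" (the pictures are not rectified: a ray, as slopes to the right and down, at radius r is drawn at 1 + k1 r^2 times it, then the intrinsics apply), "R" (3x3) and "t" (3): a world point X has camera coordinates R X + t. Camera axes: x right, y down, z forward; pixel columns grow to the right and rows downward; lengths in m; the calibration is good to about 2 mm. A picture is of the moment at which its call begins: read the wrist's pose just before it. camera_model takes no time and is no camera call; for the wrist camera it gives the pose at the moment of the call.
- bot.job_done(): hands the job in, once; it reports no verdict.
Trained networks look in the newest picture that a camera, given by its name, has taken for a name from the list of things; names that differ only in an ending like _2 or _b are one class to them, and where a whole thing is asked for, a point or a joint stands for the part that bears it (a point fixed in the world has none). Each returns a list of dicts, best first, with "conf" (0 to 1); they miss things now and then, are a little off and sometimes report something else, mostly with a low value. They report only what shows in the picture. A call takes as long as a camera call. They do not tell look-alikes from the thing itself.
- bot.silhouettes(camera, thing): "pixels" (384x512 bool, what is visible of it) and "box" ([centre column, centre row, width, height] in pixels, round what is visible of it).
The state is a dict: "clock": time; "qpos": joint angles; "qd": joint speeds; "joint_efforts": joint torques, N m; "position": TCP position; "tool_rot": TCP orientation; "force": force on the tool from outside, world axes, zero at the start; "moment": the same for the moment, N m; "grip_width": finger opening in m.
Only numpy, scipy, OpenCV 4.12 (cv2) and the standard library are available. Lean on these libraries where they do the work, as an engineer would, in place of code of your own. Each camera call takes 0.05 s, during which the arm holds its last target.

## Task

Clamp the pale wooden rail in the bench jig so that it can be drilled: draw the red-headed lock pin up out of the sliding carriage, park it upright in the slot of the blue bracket beside the jig, resting on its collar, and let go of it. Then push the upright wooden handle towards the fence until the yellow pointers on the carriage stand at the red lines (34 mm of travel), so that the sprung jaw presses the rail flat against the fence. The carriage springs back if let go: finish while holding the handle there, and leave everything else on the bench where it is.

Things in the scene. Friction and masses are not known exactly. Their poses are not given: they have to be found in the camera images.
- jig: White jig base, 335 x 160 x 20 mm, fixed. x axis = closing direction, handle to fence; origin on the bench. In its frame: plate x -170 to 165 mm, fence face x = 140 (top 70 mm above bench), aluminium carriage 50 mm wide, top 34 mm above bench, between guide strips (to y +-35, top 32), block on its front x = 18 to 33 (top 68). Red lines at x = 34; yellow pointers start at x = 0 (black lines).
- carriage (a joint): Travel of the carriage along jig x, m: 0 = sprung back (start), 0.034 = pointers at the red lines, stop at 0.05. Return spring about 5 N at 0, 10 N at 34 mm; with the jaw on the rail the handle takes about 15 N at 34 mm. With the pin in its bore the carriage is locked (under 3 mm of play).
- handle: Upright round dark-wood post on the carriage, 26 mm diameter, from 34 to 115 mm above the bench (flange 40 mm diameter, 5 mm thick at its foot). Origin on its axis at its foot, 34 mm above the bench. Starts at jig x = -125 mm, y = 0; moves with the carriage. The post can turn stiffly about its own axis, which does nothing.
- pin: Loose upright lock pin, about 60 g. Origin on its axis at the underside of its collar, z up. Below: steel shank 10 mm diameter, 32 mm long, tapered tip. Above: collar 24 mm diameter, 5 mm thick, then a red square head 18 x 18 mm (sides along pin x, y), 5 to 37 mm above the origin. Starts with its collar on the carriage top, jig x = -35 mm, y = 0.
- bore (a point): Mouth of the pin's 13 mm bore, fixed to the jig at the carriage's start position, on the carriage top (34 mm above the bench), jig x = -35 mm, y = 0. Axes as the jig.
- notch (a point): Parking place for the middle of the collar's underside, on top of the blue bracket (fixed, 50 x 58 x 50 mm high). Its 14 mm wide slot goes through the full height, open at the top and at its -x end; axes as the jig; closed end 9 mm to +x of this point, open end 23 mm to -x. The bracket stands about 135 mm to the left or right of the jig's middle line.
- jaw: Blue sprung jaw on the carriage's front, 60 mm wide, 26 to 70 mm above the bench. Origin in the middle of its face, at jig x = 67 mm at the start; moves with the carriage. The work can press it back 15 mm, with 2 N at first, about 5 N when the carriage is at 34 mm.
- rail: Pale wooden rail, 45 x 120 x 45 mm (long along its y), loose, about 0.16 kg, lying across the jig base between jaw and fence, 8 to 18 mm short of the fence. Origin in the centre of its underside. Flat on the fence its origin is at jig x = 117.5 mm.
- dowel_block: Wooden block 50 x 50 x 40 mm with four 8 mm dowel stubs up to 60 mm high, fixed, beside the jig on the side without the bracket. Leave alone.
- glue: White bottle with orange cap, 48 mm diameter, 130 mm high, standing beside the jig near the fence. Origin under its centre. Leave alone.
- offcut: Brown wood block 70 x 50 x 40 mm beside the jig near the fence. Leave alone.
- mallet: Mallet with black rubber head lying on the bench to the right, 250 mm long, 44 mm high. Leave alone.
- chisel: Chisel lying on the bench to the left, 230 mm long, 25 mm high. Leave alone.
- bar_clamp: Blue bar clamp lying on the bench to the left, 300 x 100 x 25 mm. Leave alone.
- cup: Blue cup, 76 mm across, 90 mm high, at the right. Leave alone.
Things that resemble listed ones, but are neither listed nor needed, are in the scene too. Leave any purple or turquoise look-alike of the rail alone. Leave any purple look-alike of the part that bears notch alone.

How it is judged:
On the way, in this order (a step that is already met when the one before it is completed fails the run):
1. the lock pin is drawn clear of its bore, its collar at least 35 mm above the carriage (z of pin in the frame of bore above 0.035 m), for 0.05 s.
2. the pin stands in the bracket's slot, collar on the bracket, let go (horizontal distance between pin and notch below 0.018 m and z of pin in the frame of notch between -0.004 and 0.004 m and angle between pin's own z axis and vertical below 0.17 rad and contact force between pin and the fingers below 0.1 N and value of joint carriage below 0.01 m), for 0.2 s.
3. the robot holds the handle with the carriage at 34 mm, 5 mm either way (value of joint carriage between 0.029 and 0.039 m and (contact force between handle and the fingers above 3 N or contact force between handle and the arm above 3 N)), for 0.5 s.
At the end, for the whole second after the job is handed in: Robot holds the handle (over 3 N) at 34 mm travel, +-5 mm; jaw presses the rail (over 2 N) flat, within 3 mm and 0.05 rad of the fence; pin released, upright within 10 degrees in the slot, collar on the bracket within 18 mm of the parking point; nothing else moved over 2 cm (all of step 3 and contact force between jaw and rail above 2 N and x of rail in the frame of jig above 0.1145 m and angle between the x axis of rail and the x axis of jig, either way round below 0.05 rad and z of rail in the frame of jig below 0.024 m and angle between rail's own z axis and vertical below 0.06 rad and horizontal distance between pin and notch below 0.018 m and z of pin in the frame of notch between -0.004 and 0.004 m and angle between pin's own z axis and vertical below 0.17 rad and contact force between pin and the fingers below 0.1 N); the arm keeps its last pose, push and grip.
It fails at once if something else on the bench was moved by more than 2 cm (distance of any of glue, offcut, mallet, chisel, bar_clamp, cup from where it was at the start of the episode above 0.02 m).
It also fails if it takes over 48 s, if anything falls off the work surface, if the arm or the gripper's body presses on something with over 40 N, if the wrist force passes 120 N, or if a joint passes its speed limit or range.

## Working session

There is one attempt and no reset: what is moved stays moved. The work goes in short steps, Python scripts to look and compute and a shell command to move; the robot and the scene stay as the last step left them, time stands still between calls to the robot, and variables do not carry over. Pictures are saved under pics/ and viewed, and the job is handed in when it is done.

```bash
ls; mkdir -p pics; python3 - <<'E'
from workcell import bot
import cv2,numpy as np
print(bot.observe())
for n in ["scene","top","wrist"]:
    im=bot.grab_frame(n); cv2.imwrite(f"pics/a_{n}.png",cv2.resize(im[:,:,::-1],None,fx=1.5,fy=1.5))
    m=bot.camera_model(n); print(n,{k:np.round(v,4).tolist() for k,v in m.items()})
E
```

```text
pics
{'clock': 0.0, 'qpos': array([ 1.06479709,  0.5219819 , -0.03632672,  1.60002561,  0.02122704,
        1.02108915, -0.11275623]), 'qd': array([-1.03893244e-03, -7.77978166e-05,  7.05576268e-04, -7.45041809e-04,
        1.92657367e-03,  4.67883015e-04,  2.64607843e-04]), 'joint_efforts': array([ 5.87083232e-04, -9.27102470e+01,  1.98071145e+00, -3.69927156e+01,
        1.80617021e-02,  8.37930653e-03,  7.81889685e-05]), 'position': array([ 0.26368923, -0.56636138,  0.30333941]), 'tool_rot': array([-3.14047914e+00,  1.03505160e-04,  4.35846960e-01]), 'force': array([ 0.0760544 , -0.89241082, -0.56527642]), 'moment': array([ 0.01997841,  0.01935399, -0.05155207]), 'grip_width': 0.08522961212086179}
scene {'fx': 434.6923, 'fy': 434.6923, 'cx': 260.2333, 'cy': 187.7626, 'k1': -0.0469, 'R': [[-0.6007, 0.7994, 0.0075], [0.4781, 0.3667, -0.7981], [-0.6407, -0.4758, -0.6025]], 't': [0.359, -0.1963, 1.6419]}
top {'fx': 466.474, 'fy': 466.474, 'cx': 261.9302, 'cy': 192.4492, 'k1': -0.0058, 'R': [[-0.0237, -0.9997, -0.0006], [-0.9917, 0.0236, -0.1261], [0.1261, -0.0024, -0.992]], 't': [-0.0515, 0.5373, 1.6765]}
wrist {'fx': 287.8095, 'fy': 287.8095, 'cx': 256.8366, 'cy': 195.347, 'k1': -0.0562, 'R': [[0.423, -0.9061, -0.0009], [-0.8593, -0.4014, 0.317], [-0.2877, -0.1333, -0.9484]], 't': [-0.6252, -0.0426, 0.3809]}
```

View pics/a_scene.png

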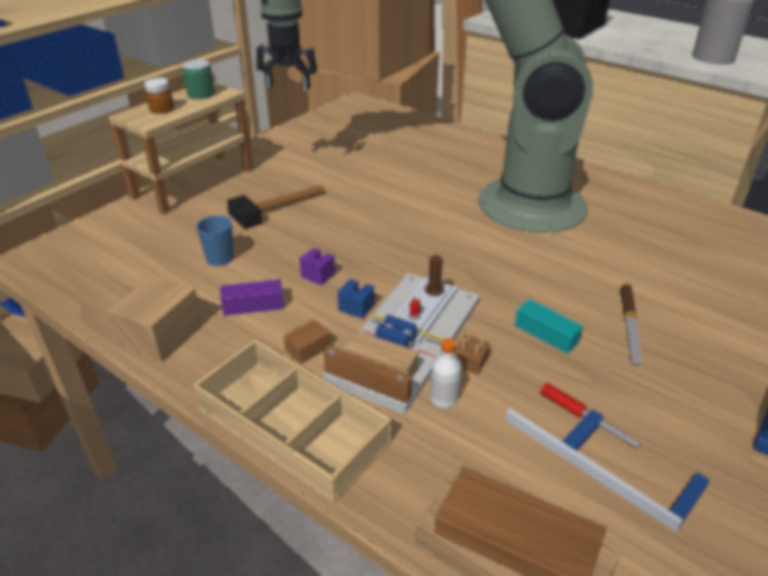

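View pics/a_top.png

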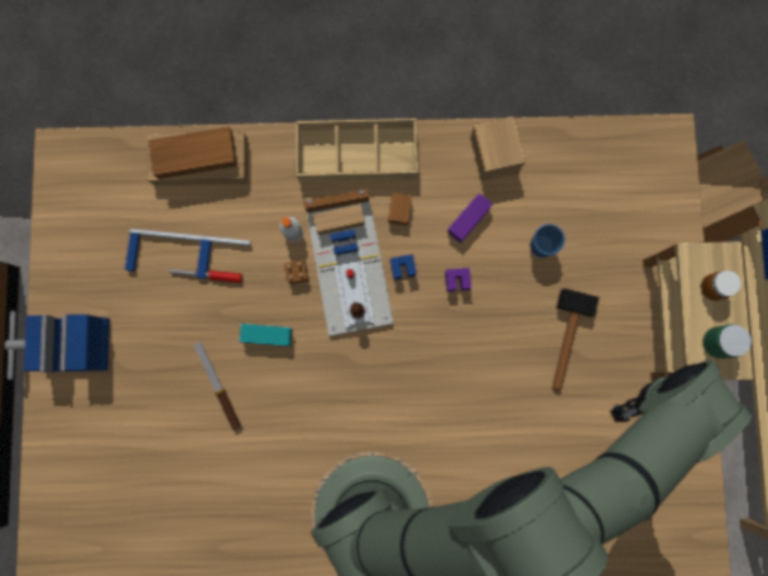

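View pics/a_wrist.png

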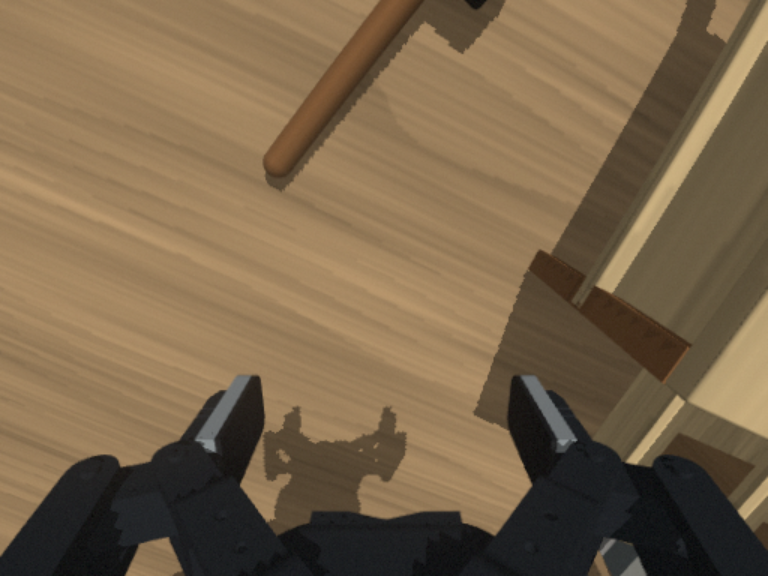

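Top view (1.5x): jig spans (305,195)-(390,335), handle near (357,312), red pin at (350,272), blue bracket at (403,266) to the right of the jig. A purple look-alike bracket is at (458,280). Next I measure their positions.

```bash
cat > h.py <<'E'
import numpy as np,cv2
from workcell import bot
def ray(m,u,v):
    K=np.array([[m['fx'],0,m['cx']],[0,m['fy'],m['cy']],[0,0,1.]])
    d=cv2.undistortPoints(np.array([[[u,v]]],float),K,np.array([m['k1'],0,0,0.]))[0,0]
    R=np.array(m['R']);t=np.array(m['t'])
    return -R.T@t, R.T@np.array([d[0],d[1],1])
def onz(m,u,v,z):
    c,d=ray(m,u,v); return c+d*(z-c[2])/d[2]
def proj(m,X):
    R=np.array(m['R']);t=np.array(m['t'])
    p=(R@np.atleast_2d(X).T).T+t; p=p[:,:2]/p[:,2:]
    r=(p**2).sum(1,keepdims=True); p=p*(1+m['k1']*r)
    return p*[m['fx'],m['fy']]+[m['cx'],m['cy']]
def J(jp,X):  # jig pose (x,y,yaw)
    X=np.atleast_2d(X).astype(float);c,s=np.cos(jp[2]),np.sin(jp[2])
    return np.c_[jp[0]+c*X[:,0]-s*X[:,1],jp[1]+s*X[:,0]+c*X[:,1],X[:,2]]
E
python3 - <<'E'
from h import *
for n in ["top","scene"]:
    im=bot.grab_frame(n); m=bot.camera_model(n)
    cv2.imwrite(f"pics/raw_{n}.png",im[:,:,::-1])
    for th,z in [("pin",.07),("handle",.115),("notch",.05),("jig",.02),("rail",.06),("jaw",.07)]:
        for r in bot.silhouettes(n,th)[:3]:
            b=r["box"]; ys,xs=np.nonzero(r["pixels"])
            print(n,th,round(r["conf"],2),np.round(b,1),np.round(onz(m,xs.mean(),ys.mean(),z),3))
im=cv2.imread("pics/raw_top.png")
cv2.imwrite("pics/b.png",cv2.resize(im[115:235,190:330],None,fx=5,fy=5,interpolation=cv2.INTER_CUBIC))
im=cv2.imread("pics/raw_scene.png")
cv2.imwrite("pics/c.png",cv2.resize(im[160:280,195:335],None,fx=5,fy=5,interpolation=cv2.INTER_CUBIC))
E
```

```text
top handle 0.28 [365.1 161.8  23.   22.1] [ 0.631 -0.427  0.115]
top notch 0.76 [268.1 178.5  13.5  15.2] [ 0.589 -0.087  0.05 ]
top notch 0.61 [304.5 186.1  15.6  17.5] [ 0.553 -0.22   0.05 ]
top notch 0.21 [145.4 256.5  29.2  57.6] [0.308 0.361 0.05 ]
top jig 0.81 [231.9 173.4  55.  100.6] [0.592 0.044 0.02 ]
top rail 0.85 [176.7 223.2  34.4  19.7] [0.43  0.244 0.06 ]
top rail 0.68 [228.3 146.8  36.2  19.3] [0.706 0.066 0.06 ]
top rail 0.58 [310.8 144.1  26.6  28.9] [ 0.702 -0.25   0.06 ]
top jaw 0.41 [228.9 158.8  12.8  10.3] [0.663 0.056 0.07 ]
scene pin 0.33 [266.3 223.9 102.6 105.5] [0.671 0.083 0.07 ]
scene handle 0.58 [288.9 183.5  12.2  29.4] [0.538 0.057 0.115]
scene notch 0.92 [212.9 178.8  25.7  28.9] [ 0.581 -0.2    0.05 ]
scene notch 0.64 [238.1 198.2  25.5  23. ] [ 0.615 -0.071  0.05 ]
scene jig 0.93 [267.5 222.  109.2 105.8] [0.624 0.05  0.02 ]
scene rail 0.64 [253.2 237.   47.2  31.8] [0.71 0.07 0.06]
scene rail 0.62 [275.4 200.9  53.9  57.9] [0.579 0.047 0.06 ]
scene rail 0.6 [165.6 197.6  45.4  21. ] [ 0.742 -0.223  0.06 ]
scene jaw 0.52 [262.9 222.4  28.4  18.1] [0.673 0.06  0.07 ]
scene jaw 0.17 [289.7 184.5   8.4  27.6] [0.489 0.026 0.07 ]
```

View pics/b.png

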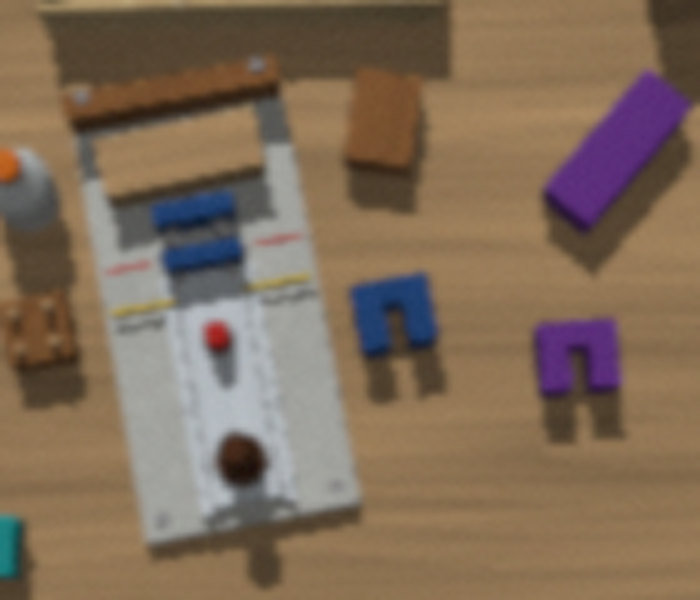

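View pics/c.png

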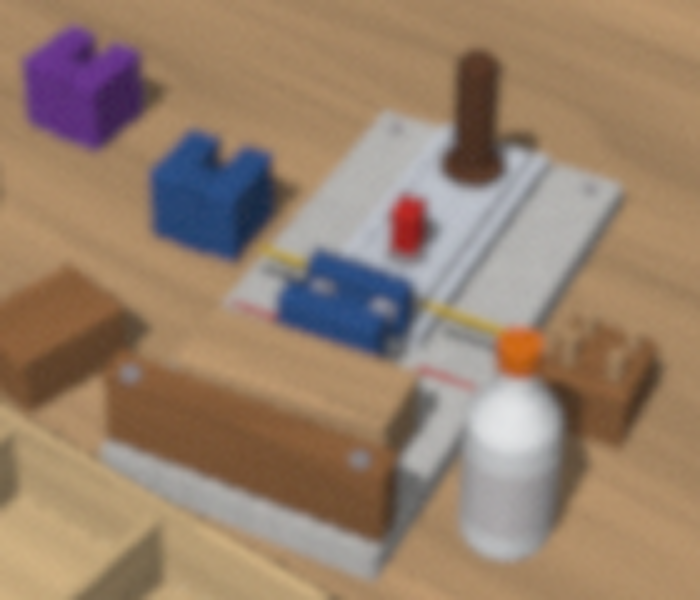

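Crop views: red pin head at (217,333), handle top at (241,455), blue bracket with its slot open towards the robot at (395,315), and the purple look-alike at (578,357). I fit the jig pose to both cameras.

```bash
cat > fit.py <<'E'
from h import *
from scipy.optimize import least_squares
mt,ms=bot.camera_model("top"),bot.camera_model("scene")
T=[((147,543),(-.17,.08,.01)),((360,503),(-.17,-.08,.01)),((217,333),(-.035,0,.071)),((241,455),(-.125,0,.115)),((68,92),(.165,.08,.07)),((275,60),(.165,-.08,.07))]
S=[((478,64),(-.125,0,.115)),((409,205),(-.035,0,.071)),((372,578),(.165,.08,0)),((622,188),(-.17,.08,.02)),((388,112),(-.17,-.08,.02)),((105,450),(.165,-.08,.01))]
def res(p):
    a=proj(mt,J(p,[x for _,x in T]))-(np.array([u for u,_ in T])/5+[190,115]-.4)
    b=proj(ms,J(p,[x for _,x in S]))-(np.array([u for u,_ in S])/5+[195,160]-.4)
    return np.r_[a,b].ravel()
s=least_squares(res,[.6,.05,.15],loss="soft_l1")
print(s.x); print(res(s.x).reshape(-1,2).round(1).tolist())
jp=s.x
for n,X in [("pin",(-.035,0,.034)),("handle",(-.125,0,.034)),("bracket?",(0,-.135,.05))]: print(n,J(jp,X).round(4))
for u in [(350,288),(428,272),(437,343),(368,355)]: print("br",onz(mt,190+u[0]/5-.4,115+u[1]/5-.4,.05).round(3))
E
python3 fit.py
```

```text
[0.60710969 0.04304179 0.15738917]
[[0.3, 0.5], [0.4, 0.7], [0.4, 0.5], [-0.7, -0.6], [-0.8, -0.6], [0.9, -1.9], [0.6, -1.4], [0.1, -0.5], [0.1, 0.5], [0.5, -0.6], [-0.0, -0.3], [-0.8, 1.5]]
pin [[0.5725 0.0376 0.034 ]]
handle [[0.4837 0.0234 0.034 ]]
bracket? [[ 0.6283 -0.0903  0.05  ]]
br [ 0.609 -0.058  0.05 ]
br [ 0.619 -0.115  0.05 ]
br [ 0.567 -0.12   0.05 ]
br [ 0.559 -0.069  0.05 ]
```

```bash
python3 -m crank '{"travel":[[2.2,4.3,0],[4.4,8.6,0],[6.6,12.9,0],[8.8,17.2,0],[11,21.5,0],[13.2,25.8,0],[15.4,30.1,0],[17.6,34.4,0]],"rot":[[0,0,-2],[0,0,-4],[0,0,-6],[0,0,-8],[0,0,-10],[0,0,-12],[0,0,-14],[0,0,-16]]}' 0.3 40
```

```text
clock: 1.65
position: [0.4404, -0.2208, 0.3042]
tool_rot: [3.141, -0.001, 0.155]
force: [1.2, -0.2, 0.3]
grip_width: 0.056
```

```bash
python3 -m crank '{"travel":[[2.2,4.3,0],[4.4,8.6,0],[6.6,12.9,-1],[8.8,17.2,-2],[11,21.5,-3],[13.2,25.8,-4],[13.2,25.8,-4]],"rot":[[0,0,0],[0,0,0],[0,0,0],[0,0,0],[0,0,0],[0,0,0],[0,0,0]]}'
python3 - <<'E'
from h import *
o=bot.observe();print(o["position"],o["tool_rot"],o["clock"])
m=bot.camera_model("wrist");im=bot.grab_frame("wrist");cv2.imwrite("pics/w1raw.png",im[:,:,::-1])
cv2.imwrite("pics/w1.png",cv2.resize(im[:,:,::-1],None,fx=1.5,fy=1.5))
import pickle;pickle.dump(m,open("w1.pkl","wb"))
for th in ["pin","notch","handle"]:
    for r in bot.silhouettes("wrist",th)[:2]: print(th,r["conf"],np.round(r["box"],1))
jp=[.6071,.043,.1574]
for X in [(-.035,0,.071),(-.125,0,.115),(-.014,-.135,.05)]: print(X,proj(m,J(jp,X))*1.5)
E
```

```text
clock: 2.35
position: [0.573, 0.0422, 0.2625]
tool_rot: [-3.139, 0.0, 0.164]
force: [-0.0, -1.3, -0.2]
grip_width: 0.0556
[0.57296717 0.04215447 0.26246865] [-3.13863987e+00  2.92662560e-04  1.63923264e-01] 2.35
pin 0.85 [261.  182.1  23.8  26.9]
notch 0.84 [472.6 228.9  78.9  55.8]
notch 0.61 [378.5 182.8  74.3  54.1]
handle 0.88 [260.7 272.4  32.2  67.4]
(-0.035, 0, 0.071) [[392.05429907 285.1106395 ]]
(-0.125, 0, 0.115) [[391.04693907 447.49835775]]
(-0.014, -0.135, 0.05) [[591.58456288 247.86418008]]
```

View pics/w1.png

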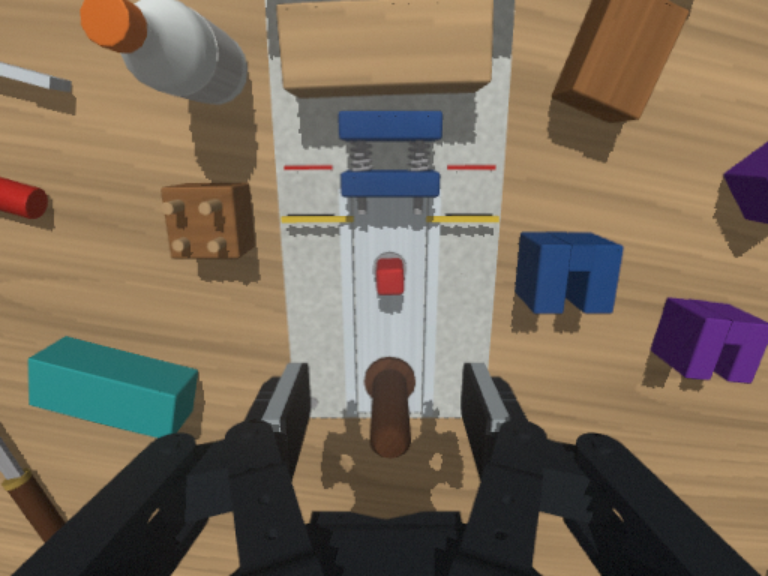

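Wrist view (1.5x): pin head about (390,277), handle top about (392,440), blue bracket top about (570,250) with the slot opening downward (-x). I refine the fit with this view.

```bash
python3 - <<'E'
import cv2
im=cv2.imread("pics/w1raw.png")
a=cv2.resize(im[150:230,220:310],None,fx=7,fy=7,interpolation=cv2.INTER_CUBIC)
cv2.imwrite("pics/w1a.png",a)
cv2.imwrite("pics/w1b.png",cv2.resize(im[145:225,335:425],None,fx=7,fy=7,interpolation=cv2.INTER_CUBIC))
E
```

```text
(no output)
```

View pics/w1a.png

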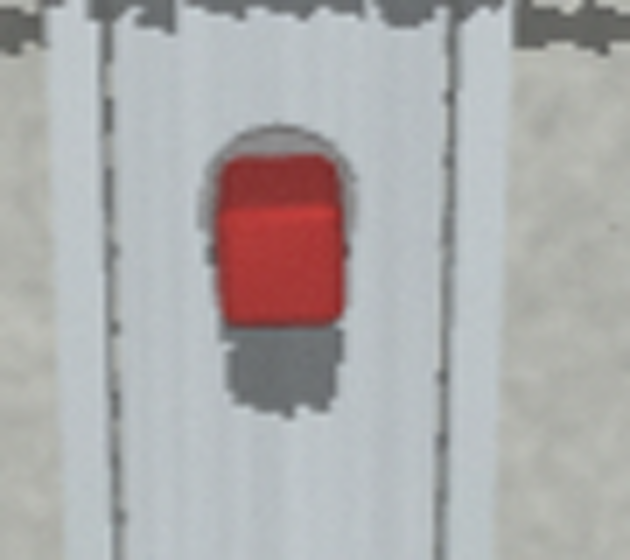

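View pics/w1b.png

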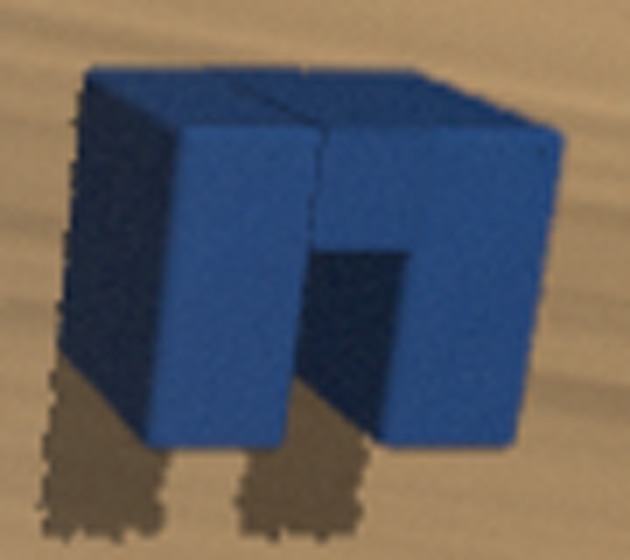

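```bash
python3 - <<'E'
from h import *
import pickle;m=pickle.load(open("w1.pkl","rb"))
f=lambda u,v,z,o:onz(m,u/7+o[0]-.43,v/7+o[1]-.43,z)[:2].round(4)
A=(220,150);B=(335,145)
for u,v in [(220,208),(340,205),(345,322),(225,326),(282,265)]: print("head",f(u,v,.071,A))
P=[f(u,v,.05,B) for u,v in [(180,130),(562,133),(515,445),(150,445)]]; print("br",P,np.mean(P,0))
S=[f(u,v,.05,B) for u,v in [(315,250),(408,253),(382,445),(283,445)]];print("slot",S)
P=np.array(P);S=np.array(S)
print(np.linalg.norm(P[0]-P[1]),np.linalg.norm(P[0]-P[3]),np.linalg.norm(P[2]-P[1]),np.linalg.norm(S[0]-S[1]),np.linalg.norm(S[0]-S[3]))
c=(S[0]+S[1])/2;d=(S[2]+S[3])/2;ax=(c-d)/np.linalg.norm(c-d);print("yaw",np.arctan2(ax[1],ax[0]),"notch",c-.009*ax,d+.023*ax)
# handle top, w1.png 1.5x
print("handle top",onz(m,392/1.5,440/1.5,.115))
E
```

```text
head [0.5814 0.049 ]
head [0.5845 0.0331]
head [0.5683 0.0295]
head [0.565  0.0456]
head [0.5749 0.0394]
br [array([ 0.6106, -0.0573]), array([ 0.6198, -0.1131]), array([ 0.5721, -0.1221]), array([ 0.5629, -0.0661])] [ 0.59135 -0.08965]
slot [array([ 0.5966, -0.0821]), array([ 0.5985, -0.096 ]), array([ 0.5687, -0.1015]), array([ 0.5662, -0.0863])]
0.0565533376557034 0.04850494820118879 0.04854163161658245 0.014029255147726124 0.030688760157425696
yaw 0.15975644065049233 notch [ 0.58866461 -0.0904817 ] [ 0.59015712 -0.09024121]
handle top [0.48918703 0.0237693  0.115     ]
```

```bash
python3 -c "
from workcell import bot
o=bot.observe();print(o['position'],o['tool_rot'],o['clock'],o['qpos'])"
```

```text
[0.57164104 0.03446756 0.26401748] [3.14108987e+00 1.02279740e-04 1.55528146e-01] 2.55 [-0.04068112  0.4881266  -0.17056125  1.77543168  0.10352914  0.88681526
 -1.67248047]
```

```bash
python3 -m crank '{"travel":[[0.2,0.4,-3],[0.2,0.4,-6],[0.2,0.4,-9],[0.2,0.4,-12],[0.2,0.4,-14],[0.2,0.4,-14.9],[0.2,0.4,-14.9]],"rot":[[0,0,0],[0,0,0],[0,0,0],[0,0,0],[0,0,0],[0,0,0],[0,0,0]]}'
python3 - <<'E'
from h import *
o=bot.observe();print(o["position"],o["tool_rot"],o["clock"],o["force"])
im=bot.grab_frame("wrist")
cv2.imwrite("pics/w2.png",cv2.resize(im[:,:,::-1],None,fx=1.5,fy=1.5))
E
```

```text
clock: 3.25
position: [0.5735, 0.0385, 0.1145]
tool_rot: [3.141, 0.001, 0.155]
force: [0.1, -0.2, 0.4]
grip_width: 0.0555
[0.57347538 0.03848469 0.1145085 ] [3.14135532e+00 1.13959742e-03 1.55326553e-01] 3.25 [ 0.11616789 -0.24703598  0.371888  ]
```

View pics/w2.png

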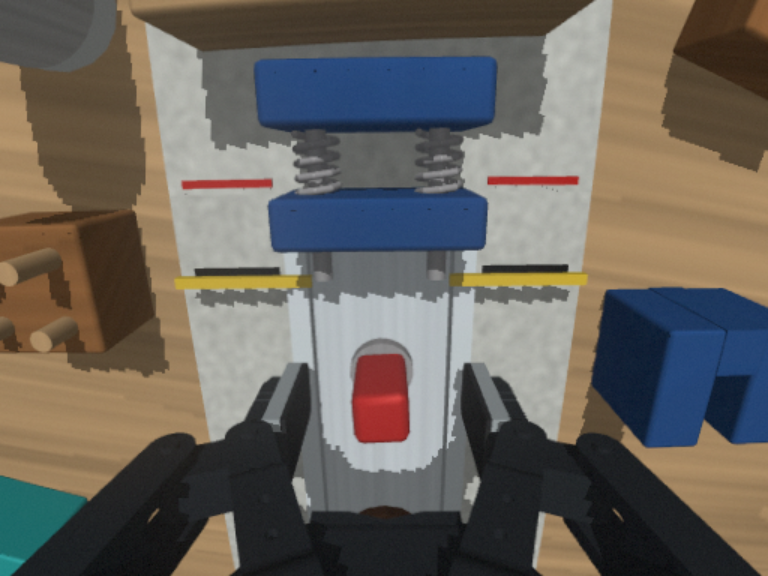

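The pin head at (381,400) sits between the pads, which are at x≈290 and 480. Closing on it.

```bash
python3 -m crank '{"travel":[[0,0,0],[0,0,0],[0,0,0],[0,0,0],[0,0,0],[0,0,0]],"rot":[[0,0,0],[0,0,0],[0,0,0],[0,0,0],[0,0,0],[0,0,0]]}' -1 50
```

```text
clock: 3.9
position: [0.5742, 0.0393, 0.1159]
tool_rot: [3.141, -0.001, 0.156]
force: [-2.0, -1.0, 9.3]
grip_width: 0.0168
```

```bash
python3 -m crank '{"travel":[[0,0,1],[0,0,2.5],[0,0,4],[0,0,5.5],[0,0,7],[0,0,7],[0,0,7]],"rot":[[0,0,0],[0,0,0],[0,0,0],[0,0,0],[0,0,0],[0,0,0],[0,0,0]]}'
python3 - <<'E'
from h import *
o=bot.observe();print(o["position"],o["tool_rot"],o["clock"],o["force"],o["grip_width"])
im=bot.grab_frame("wrist")
cv2.imwrite("pics/w3.png",cv2.resize(im[:,:,::-1],None,fx=1.5,fy=1.5))
E
```

```text
clock: 4.6
position: [0.5739, 0.0394, 0.1854]
tool_rot: [3.142, -0.001, 0.156]
force: [0.4, -0.8, -1.0]
grip_width: 0.0172
[0.57389287 0.03938629 0.1854273 ] [ 3.14156639e+00 -8.85119405e-04  1.56448222e-01] 4.6 [ 0.38543473 -0.78629101 -1.04710915] 0.01715401319959052
```

View pics/w3.png

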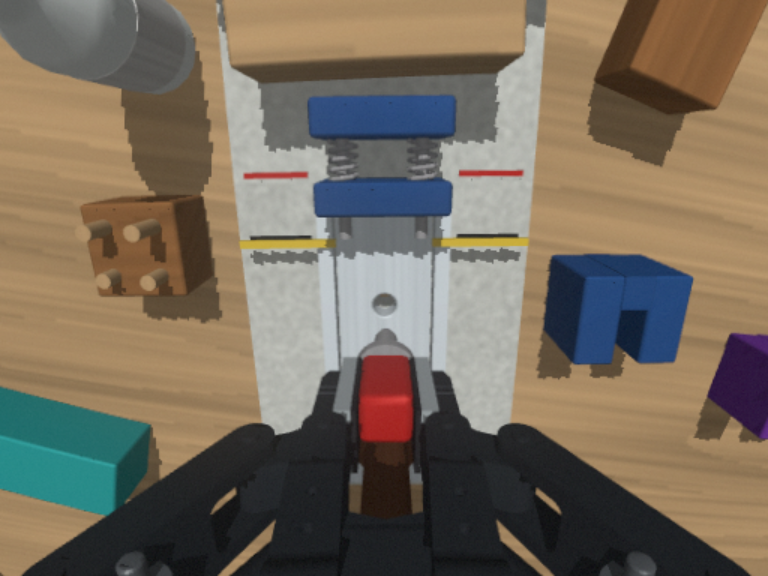

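```bash
python3 -m crank '{"travel":[[0.5,-4.3,0],[1,-8.6,0],[1.5,-12.9,0],[1.5,-12.9,0],[1.5,-12.9,0],[1.5,-12.9,0]],"rot":[[0,0,0],[0,0,0],[0,0,0],[0,0,0],[0,0,0],[0,0,0]]}'
python3 - <<'E'
from h import *
import pickle
o=bot.observe();print(o["position"],o["tool_rot"],o["clock"],o["force"],o["grip_width"])
m=bot.camera_model("wrist");im=bot.grab_frame("wrist");pickle.dump(m,open("w4.pkl","wb"))
cv2.imwrite("pics/w4raw.png",im[:,:,::-1])
cv2.imwrite("pics/w4.png",cv2.resize(im[150:310,160:360,::-1],None,fx=4,fy=4))
im=bot.grab_frame("scene");cv2.imwrite("pics/s4.png",cv2.resize(im[130:260,170:340,::-1],None,fx=4,fy=4))
E
```

```text
clock: 5.25
position: [0.5886, -0.0885, 0.1844]
tool_rot: [-3.141, 0.001, 0.157]
force: [0.2, 1.5, -1.0]
grip_width: 0.0171
[ 0.58859959 -0.08851086  0.18440883] [-3.14076079e+00  7.14336857e-04  1.57463594e-01] 5.25 [ 0.17072354  1.47762809 -0.97064372] 0.0171342582234368
```

View pics/w4.png

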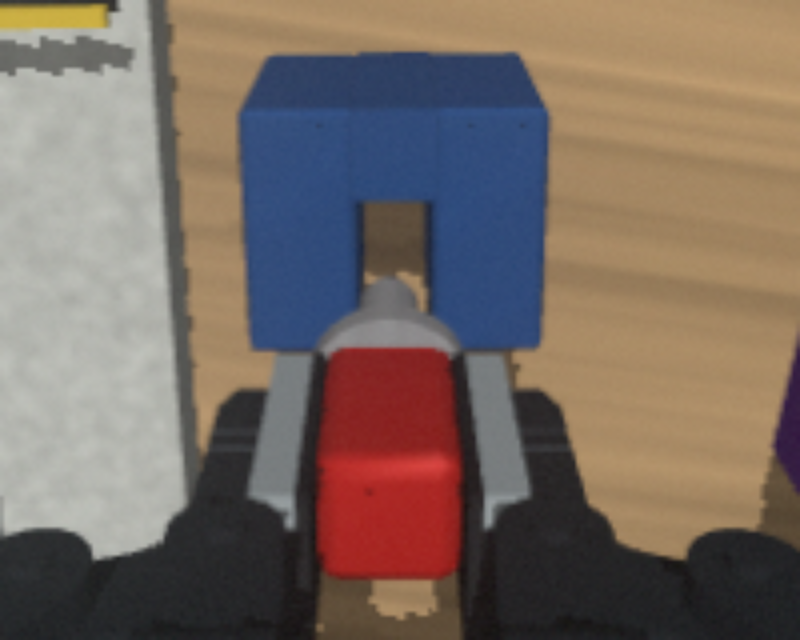

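View pics/s4.png

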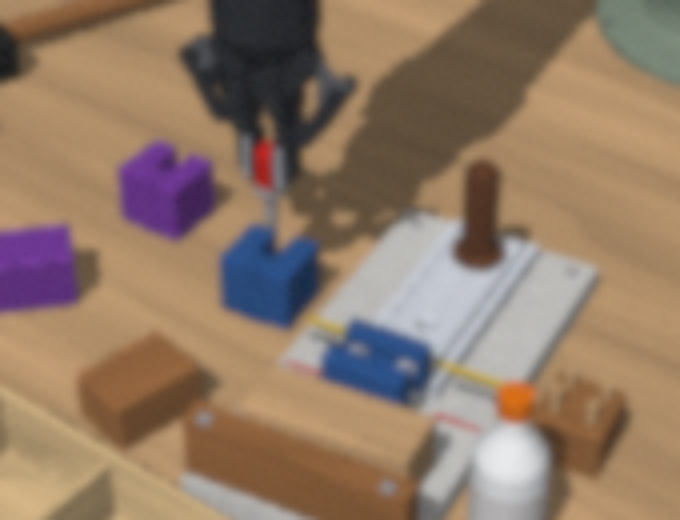

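```bash
python3 - <<'E'
from h import *
import pickle
m=pickle.load(open("w4.pkl","rb"))
f=lambda u,v,z:onz(m,u/4+160-.37,v/4+150-.37,z)
tcp=np.array([.5886,-.0885]);y=.1575;R=np.array([[np.cos(y),np.sin(y)],[-np.sin(y),np.cos(y)]])
for n,u,v,z in [("c1",242,108,.05),("c2",547,108,.05),("c3",541,348,.05),("c4",252,348,.05),("s1",360,203,.05),("s2",430,203,.05),("sL",358,300,.05),("sR",432,300,.05),("tip",388,285,.075),("head",390,515,.141)]:
    p=f(u,v,z); print(n,p[:2].round(4),(R@(p[:2]-tcp)*1000).round(1))
o=bot.observe();print(o["position"],o["clock"])
E
```

```text
c1 [ 0.6112 -0.0581] [27.  26.5]
c2 [ 0.62   -0.1135] [ 27.1 -29.7]
c3 [ 0.5718 -0.1222] [-21.8 -30.7]
c4 [ 0.5628 -0.0658] [-21.9  26.5]
s1 [ 0.5963 -0.0823] [8.5 4.9]
s2 [ 0.5984 -0.0954] [ 8.5 -8.4]
sL [ 0.5764 -0.085 ] [-11.5   5.4]
sR [ 0.5787 -0.0992] [-11.5  -9. ]
tip [ 0.5912 -0.0885] [ 2.6 -0.5]
head [ 0.591  -0.0889] [ 2.3 -0.8]
[ 0.58877794 -0.08822204  0.18467686] 5.35
```

```bash
python3 -m crank '{"travel":[[-0.28,-0.17,0],[-0.28,-0.17,-1],[-0.28,-0.17,-1.7],[-0.28,-0.17,-1.7],[-0.28,-0.17,-1.7]],"rot":[[0,0,0],[0,0,0],[0,0,0],[0,0,0],[0,0,0]]}'
python3 - <<'E'
from h import *
import pickle
o=bot.observe();print(o["position"],o["tool_rot"],o["clock"],o["force"],o["grip_width"])
m=bot.camera_model("wrist");im=bot.grab_frame("wrist");pickle.dump(m,open("w5.pkl","wb"))
cv2.imwrite("pics/w5.png",cv2.resize(im[150:310,160:360,::-1],None,fx=4,fy=4))
im=bot.grab_frame("scene");cv2.imwrite("pics/s5.png",cv2.resize(im[150:230,200:300,::-1],None,fx=6,fy=6,interpolation=cv2.INTER_CUBIC))
E
```

```text
clock: 5.85
position: [0.5859, -0.0912, 0.1675]
tool_rot: [-3.141, 0.001, 0.157]
force: [0.6, -0.9, -0.2]
grip_width: 0.017
[ 0.5859259  -0.09118896  0.1675177 ] [-3.14139136e+00  5.94395939e-04  1.56631472e-01] 5.85 [ 0.60410421 -0.92928549 -0.18074396] 0.017014045075278882
```

View pics/w5.png

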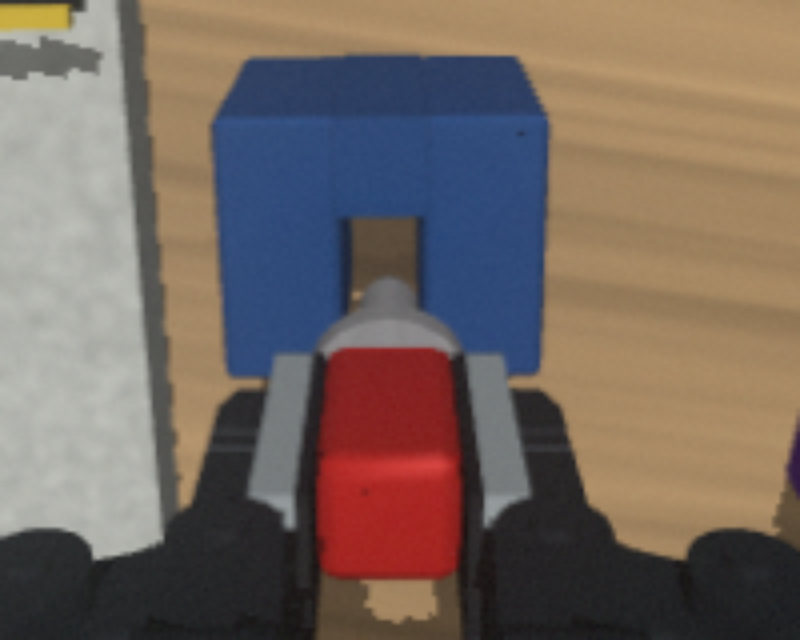

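View pics/s5.png

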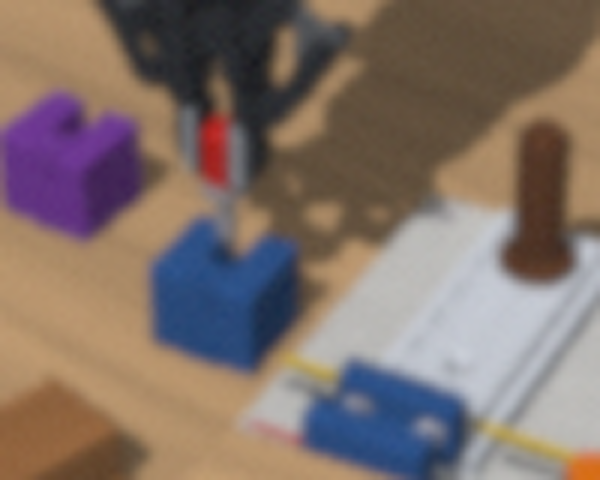

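```bash
python3 - <<'E'
from h import *
import pickle
m=pickle.load(open("w5.pkl","rb"))
f=lambda u,v,z:onz(m,u/4+160-.37,v/4+150-.37,z)
tcp=np.array([.5859,-.0912]);y=.1566;R=np.array([[np.cos(y),np.sin(y)],[-np.sin(y),np.cos(y)]])
for n,u,v,z in [("c1",213,117,.05),("c2",548,117,.05),("c3",541,375,.05),("c4",228,375,.05),("s1",343,217,.05),("s2",423,217,.05),("tip",387,288,.057),("head",390,515,.125)]:
    p=f(u,v,z); print(n,p[:2].round(4),(R@(p[:2]-tcp)*1000).round(1))
o=bot.observe();print(o["position"],o["clock"])
E
```

```text
c1 [ 0.611  -0.0577] [30.  29.1]
c2 [ 0.6199 -0.1138] [ 30.  -27.6]
c3 [ 0.5717 -0.1223] [-18.8 -28.5]
c4 [ 0.5628 -0.0657] [-18.9  28.8]
s1 [ 0.5966 -0.0821] [12.   7.3]
s2 [ 0.5988 -0.0959] [12.  -6.6]
tip [ 0.5875 -0.0913] [ 1.6 -0.4]
head [ 0.5889 -0.0915] [ 2.9 -0.8]
[ 0.58614066 -0.09127074  0.16799901] 5.95
```

```bash
python3 -m crank '{"travel":[[0,0.09,0],[0,0.09,-0.5],[0,0.09,-1],[0,0.09,-1.5],[0,0.09,-2],[0,0.09,-2.5],[0,0.09,-3.0],[0,0.09,-3.2]],"rot":[[0,0,0],[0,0,0],[0,0,0],[0,0,0],[0,0,0],[0,0,0],[0,0,0],[0,0,0]]}'
python3 - <<'E'
from h import *
im=bot.grab_frame("wrist")
cv2.imwrite("pics/w6.png",cv2.resize(im[150:310,160:360,::-1],None,fx=4,fy=4))
im=bot.grab_frame("scene");cv2.imwrite("pics/s6.png",cv2.resize(im[150:230,200:300,::-1],None,fx=6,fy=6,interpolation=cv2.INTER_CUBIC))
o=bot.observe();print(o["position"],o["tool_rot"],o["clock"],o["force"],o["grip_width"])
E
```

```text
clock: 6.75
position: [0.5858, -0.0903, 0.1352]
tool_rot: [-3.141, 0.001, 0.157]
force: [-0.6, 0.6, -0.0]
grip_width: 0.0171
[ 0.58588921 -0.09035075  0.13553918] [-3.14145069e+00  4.83961569e-04  1.56577814e-01] 6.85 [ 0.62438677  0.0497153  -0.31089731] 0.017238910901531554
```

View pics/w6.png

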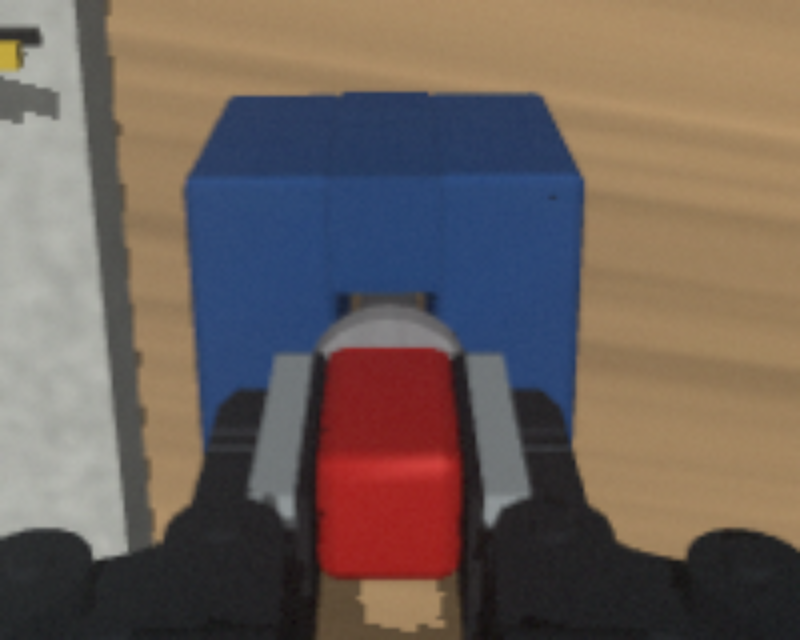

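View pics/s6.png

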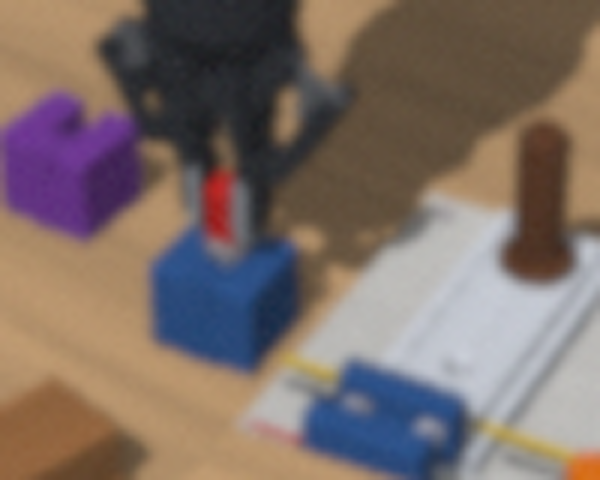

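The shank is inside the slot without contact force; the collar is about 3 mm above the bracket. Lowering until it touches.

```bash
python3 -m crank '{"travel":[[0,0,-0.15],[0,0,-0.3],[0,0,-0.4],[0,0,-0.4]],"rot":[[0,0,0],[0,0,0],[0,0,0],[0,0,0]]}'
```

```text
clock: 7.25
position: [0.5861, -0.0904, 0.132]
tool_rot: [3.142, -0.0, 0.156]
force: [0.8, 0.6, 0.4]
grip_width: 0.0172
```

```bash
python3 -m crank '{"travel":[[0,0,-0.1],[0,0,-0.2],[0,0,-0.2]],"rot":[[0,0,0],[0,0,0],[0,0,0]]}'
```

```text
clock: 7.55
position: [0.5862, -0.0904, 0.1317]
tool_rot: [3.141, -0.001, 0.156]
force: [-11.7, 1.9, 35.9]
grip_width: 0.0171
```

```bash
python3 -m crank '{"travel":[[0,0,0.15],[0,0,0.15],[0,0,0.15]],"rot":[[0,0,0],[0,0,0],[0,0,0]]}'
python3 -m crank '{"travel":[[0,0,0],[0,0,0],[0,0,0],[0,0,0],[0,0,0]],"rot":[[0,0,0],[0,0,0],[0,0,0],[0,0,0],[0,0,0]]}' 0.1
python3 - <<'E'
from h import *
im=bot.grab_frame("wrist")
cv2.imwrite("pics/w7.png",cv2.resize(im[150:310,160:360,::-1],None,fx=4,fy=4))
E
```

```text
clock: 7.85
position: [0.5863, -0.0904, 0.1319]
tool_rot: [3.141, -0.001, 0.156]
force: [-2.9, 0.9, 12.4]
grip_width: 0.0173
clock: 8.35
position: [0.586, -0.0904, 0.1313]
tool_rot: [-3.142, 0.0, 0.156]
force: [0.1, -0.7, 0.7]
grip_width: 0.0469
```

View pics/w7.png

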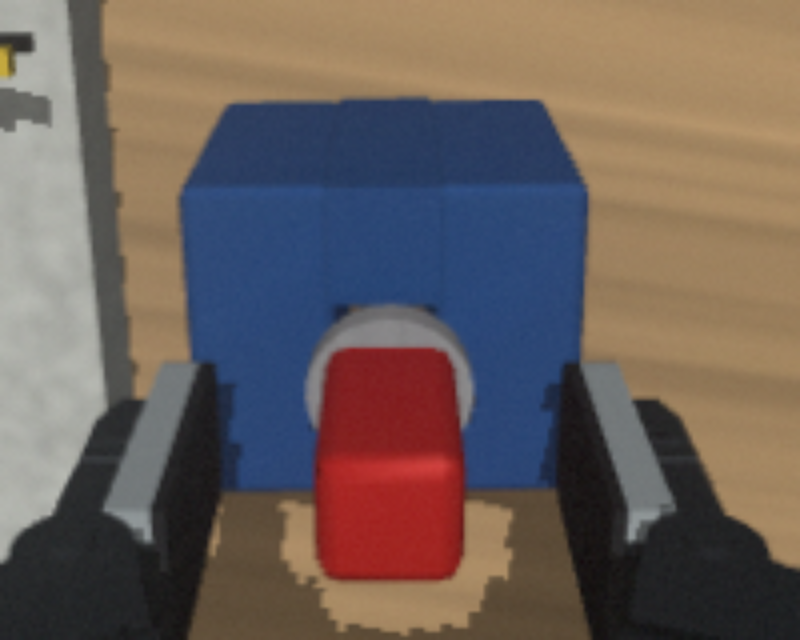

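Released: the pin stands upright, with its collar over the slot at about (390,370). Lifting away and moving over the handle.

```bash
python3 -m crank '{"travel":[[0,0,2],[0,0,6],[0,0,10],[-2.5,2.9,12],[-5,5.8,12],[-7.5,8.7,12],[-10.1,11.5,12],[-10.1,11.5,12]],"rot":[[0,0,0],[0,0,0],[0,0,0],[0,0,0],[0,0,0],[0,0,0],[0,0,0],[0,0,0]]}'
python3 -m crank '{"travel":[[0,0,0],[0,0,0]],"rot":[[0,0,0],[0,0,0]]}' 0.4
python3 - <<'E'
from h import *
import pickle
o=bot.observe();print(o["position"],o["tool_rot"],o["clock"],o["force"],o["grip_width"])
m=bot.camera_model("wrist");im=bot.grab_frame("wrist");pickle.dump(m,open("w8.pkl","wb"))
cv2.imwrite("pics/w8.png",cv2.resize(im[:,:,::-1],None,fx=1.5,fy=1.5))
for r in bot.silhouettes("wrist","handle")[:2]: print("handle",r["conf"],np.round(r["box"],1))
s=bot.grab_frame("scene");cv2.imwrite("pics/s8.png",cv2.resize(s[130:260,170:340,::-1],None,fx=4,fy=4,interpolation=cv2.INTER_CUBIC))
E
```

```text
clock: 9.2
position: [0.4825, 0.0278, 0.2517]
tool_rot: [-3.141, 0.001, 0.161]
force: [0.4, -1.4, 0.1]
grip_width: 0.0473
clock: 9.4
position: [0.4855, 0.024, 0.2515]
tool_rot: [3.141, -0.0, 0.156]
force: [-0.1, -0.1, 0.2]
grip_width: 0.0599
[0.48552943 0.02403142 0.25147633] [ 3.14136536e+00 -4.13144355e-04  1.55757361e-01] 9.4 [-0.11018711 -0.11900984  0.15139945] 0.05991664299403407
handle 0.82 [257.5 195.7  34.4  58.5]
```

View pics/w8.png

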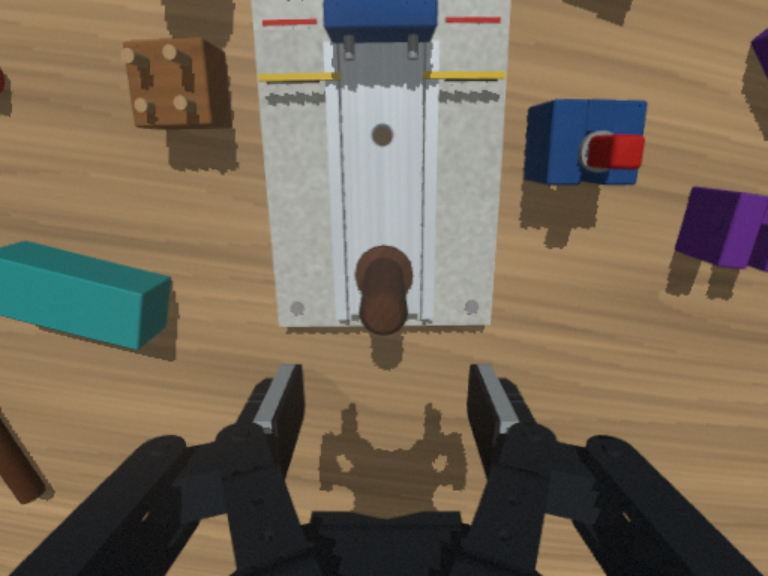

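View pics/s8.png

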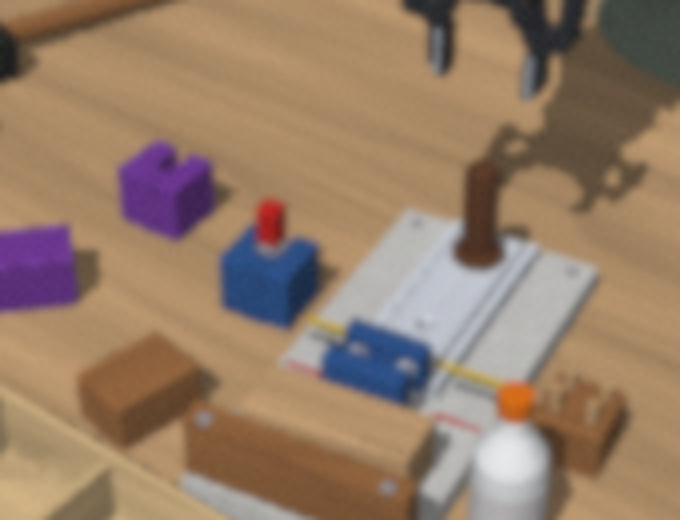

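The pin stands upright in the blue bracket (scene (270,225)), and the handle top is at about (384,315) in the wrist view. I measure the handle.

```bash
python3 - <<'E'
from h import *
import pickle
m=pickle.load(open("w8.pkl","rb"))
f=lambda u,v,z:onz(m,(u+.5)/1.5-.5,(v+.5)/1.5-.5,z)
print("top L/R/bottom",f(360,312,.115),f(408,312,.115),f(384,335,.115))
print("foot flange L R",f(356,272,.037),f(412,272,.037))
print("bore",f(382,134,.034), "rule handle=bore-90mm:",f(382,134,.034)[:2]-.09*np.array([np.cos(.1565),np.sin(.1565)]))
print(bot.observe()["position"],bot.observe()["clock"])
E
```

```text
top L/R/bottom [0.4854598  0.03650335 0.115     ] [0.48930194 0.01215779 0.115     ] [0.47466486 0.02233659 0.115     ]
foot flange L R [0.48383448 0.04342811 0.037     ] [0.48981756 0.0055174  0.037     ]
bore [0.57511012 0.0396112  0.034     ] rule handle=bore-90mm: [0.48621003 0.02558362]
[0.48537996 0.02396833 0.25123156] 9.55
```

```bash
python3 -m crank '{"travel":[[0,0,-3],[0,0,-6],[0,0,-9],[0,0,-11],[0,0,-12],[0,0,-12]],"rot":[[0,0,0],[0,0,0],[0,0,0],[0,0,0],[0,0,0],[0,0,0]]}'
python3 -m crank '{"travel":[[0,0,0],[0,0,0],[0,0,0],[0,0,0],[0,0,0],[0,0,0]],"rot":[[0,0,0],[0,0,0],[0,0,0],[0,0,0],[0,0,0],[0,0,0]]}' -1 100
python3 -c "
from workcell import bot
o=bot.observe();print(o['position'],o['tool_rot'],o['clock'],o['force'],o['grip_width'])"
```

```text
clock: 10.15
position: [0.4848, 0.0244, 0.1305]
tool_rot: [-3.142, 0.002, 0.156]
force: [-0.5, 0.8, 0.1]
grip_width: 0.0601
clock: 10.75
position: [0.4855, 0.0252, 0.1327]
tool_rot: [-3.141, -0.002, 0.157]
force: [-3.5, 4.8, 13.2]
grip_width: 0.0238
[0.48548421 0.02516783 0.13268826] [-3.14120207e+00 -2.00195305e-03  1.56867780e-01] 10.75 [-3.54616207  4.76600058 13.24150805] 0.02375170834193605
```

```bash
python3 -m crank '{"travel":[[0.5,0.08,0.1],[1,0.16,0.15],[1.5,0.24,0.15],[2,0.32,0.15],[2.5,0.4,0.15],[3,0.47,0.15],[3.35,0.53,0.15],[3.35,0.53,0.15]],"rot":[[0,0,0],[0,0,0],[0,0,0],[0,0,0],[0,0,0],[0,0,0],[0,0,0],[0,0,0]]}'
python3 - <<'E'
from h import *
import pickle
o=bot.observe();print(o["position"],o["tool_rot"],o["clock"],o["force"],o["grip_width"])
m=bot.camera_model("wrist");im=bot.grab_frame("wrist");pickle.dump(m,open("w9.pkl","wb"))
cv2.imwrite("pics/w9.png",cv2.resize(im[:,:,::-1],None,fx=1.5,fy=1.5))
s=bot.grab_frame("scene");cv2.imwrite("pics/s9.png",cv2.resize(s[150:280,170:340,::-1],None,fx=4,fy=4,interpolation=cv2.INTER_CUBIC))
s=bot.grab_frame("top");cv2.imwrite("pics/t9.png",cv2.resize(s[115:235,190:330,::-1],None,fx=5,fy=5,interpolation=cv2.INTER_CUBIC))
E
```

```text
clock: 11.55
position: [0.5168, 0.0303, 0.1329]
tool_rot: [-3.141, 0.004, 0.157]
force: [-13.1, 5.2, 1.4]
grip_width: 0.0235
[0.5167745  0.0303172  0.13285378] [-3.1410677   0.00402224  0.15702685] 11.55 [-13.06651641   5.18589547   1.38651266] 0.023549441699849603
```

View pics/w9.png

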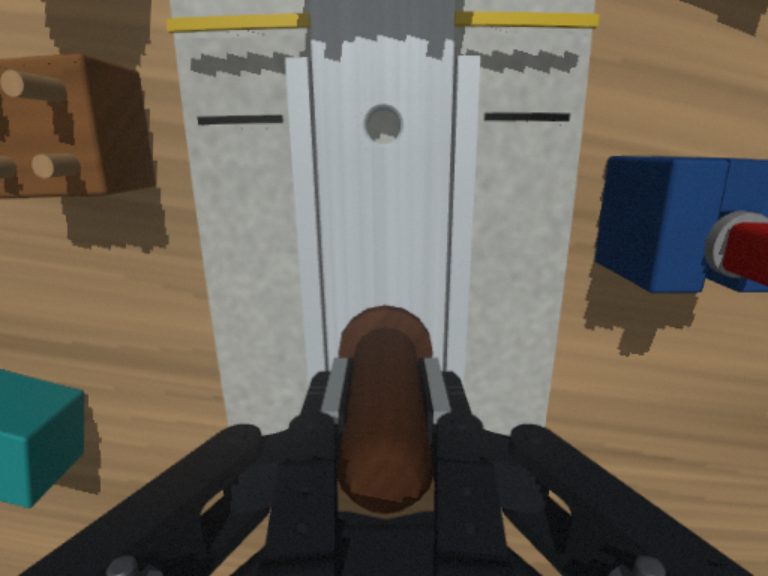

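View pics/s9.png

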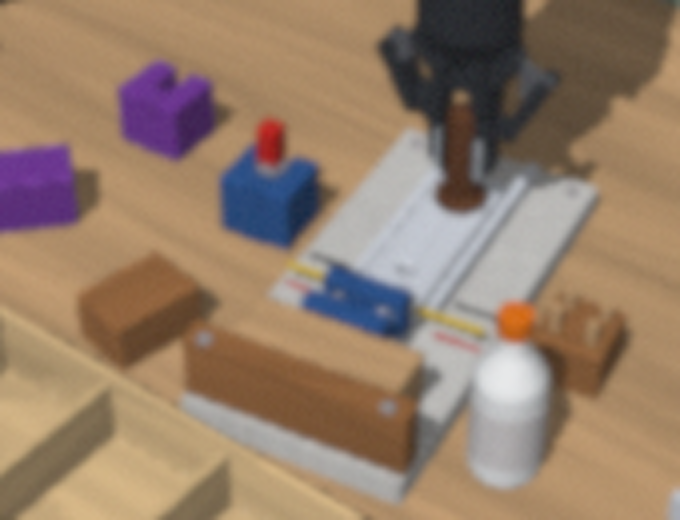

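View pics/t9.png

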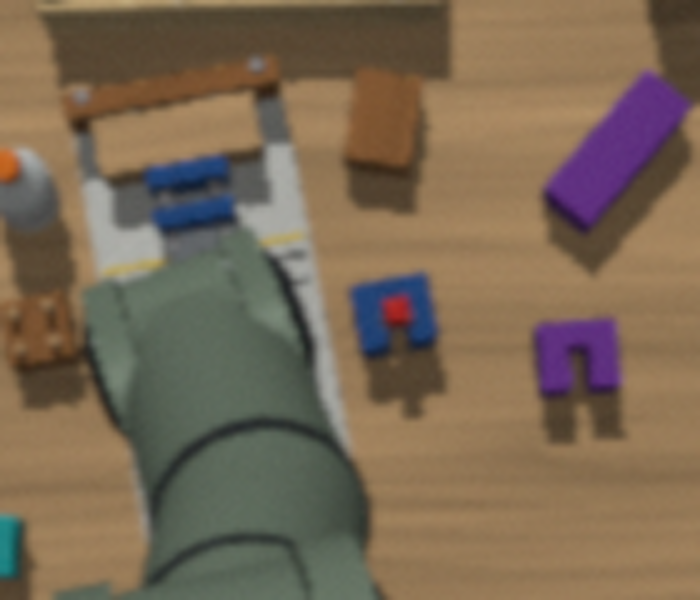

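```bash
cat > trav.py <<'E'
from h import *
import sys,pickle
def trav(name,u,v,yb,yyl):
    m=pickle.load(open(name,"rb"));f=lambda u,v,z:onz(m,(u+.5)/1.5-.5,(v+.5)/1.5-.5,z)
    ax=np.array([np.cos(.157),np.sin(.157)])
    b=f(u,v,.034)[:2]; print("bore travel",(b-np.array([.5751,.0396]))@ax)
    k=f(240,yb,.02)[:2]
    for z in (.02,.025,.032,.036): print("pointer z",z,(f(240,yyl,z)[:2]-k)@ax)
trav(*[sys.argv[1]]+[float(x) for x in sys.argv[2:]])
o=bot.observe();print(o["position"],o["clock"],o["force"])
E
python3 trav.py w9.pkl 384 123 120 23
```

```text
bore travel 0.03124446210278893
pointer z 0.02 0.035004178474368944
pointer z 0.025 0.033746538618782074
pointer z 0.032 0.031985842820960335
pointer z 0.036 0.03097973093649084
[0.51646296 0.03028643 0.1328626 ] 11.7 [-13.14496027   5.08884126   0.12246112]
```

Travel is about 31.3 mm: the bore mark at (384,123) and the gripper shift agree. Pushing 3 mm more.

```bash
python3 -m crank '{"travel":[[0.15,0.02,0],[0.28,0.03,0],[0.28,0.03,0],[0.28,0.03,0],[0.28,0.03,0],[0.28,0.03,0],[0.28,0.03,0]],"rot":[[0,0,0],[0,0,0],[0,0,0],[0,0,0],[0,0,0],[0,0,0],[0,0,0]]}'
python3 - <<'E'
from h import *
import pickle
o=bot.observe();print(o["position"],o["tool_rot"],o["clock"],o["force"],o["grip_width"])
m=bot.camera_model("wrist");im=bot.grab_frame("wrist");pickle.dump(m,open("w10.pkl","wb"))
cv2.imwrite("pics/w10.png",cv2.resize(im[:,:,::-1],None,fx=1.5,fy=1.5))
s=bot.grab_frame("scene");cv2.imwrite("pics/s10.png",cv2.resize(s[180:280,200:330,::-1],None,fx=6,fy=6,interpolation=cv2.INTER_CUBIC))
s=bot.grab_frame("top");cv2.imwrite("pics/t10.png",cv2.resize(s[125:195,195:285,::-1],None,fx=8,fy=8,interpolation=cv2.INTER_CUBIC))
E
```

```text
clock: 12.4
position: [0.519, 0.0307, 0.1329]
tool_rot: [-3.141, 0.005, 0.157]
force: [-15.2, 4.6, 0.8]
grip_width: 0.0239
[0.51899524 0.03066342 0.13285663] [-3.14094207  0.00471221  0.15715663] 12.4 [-15.18946576   4.590838     0.78878301] 0.023932476536256304
```

View pics/w10.png

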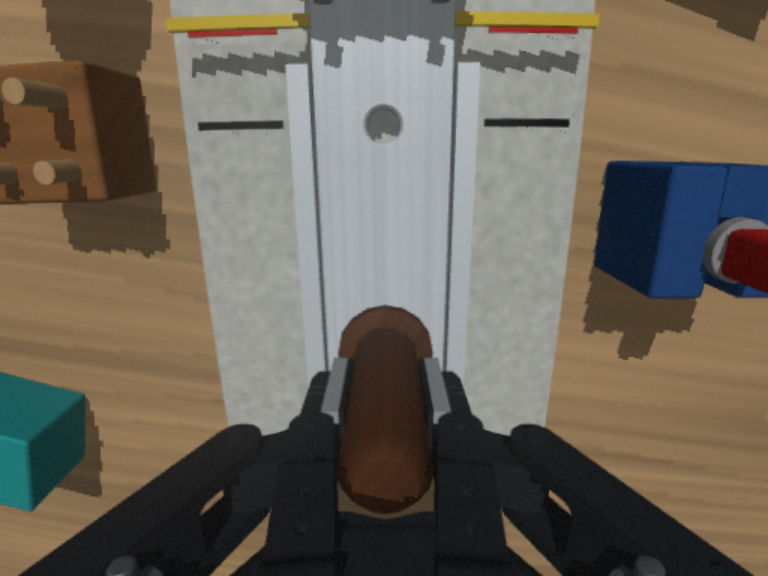

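View pics/s10.png

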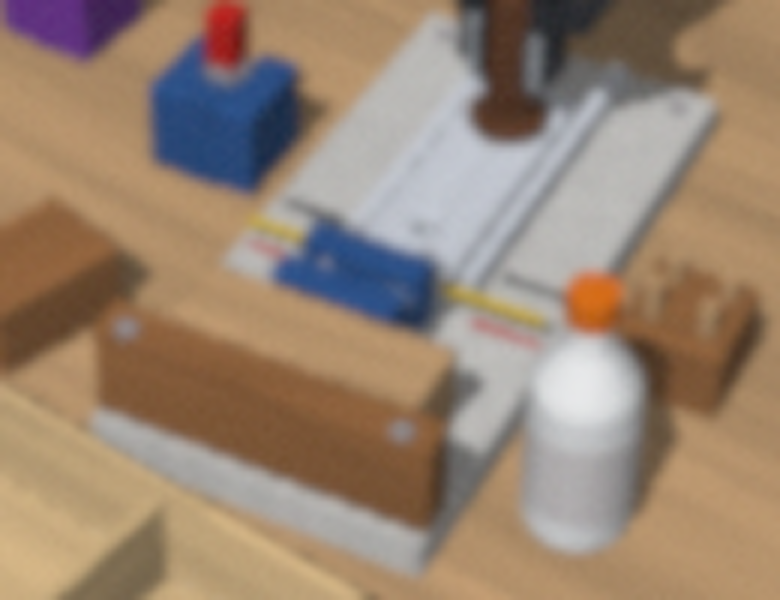

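View pics/t10.png

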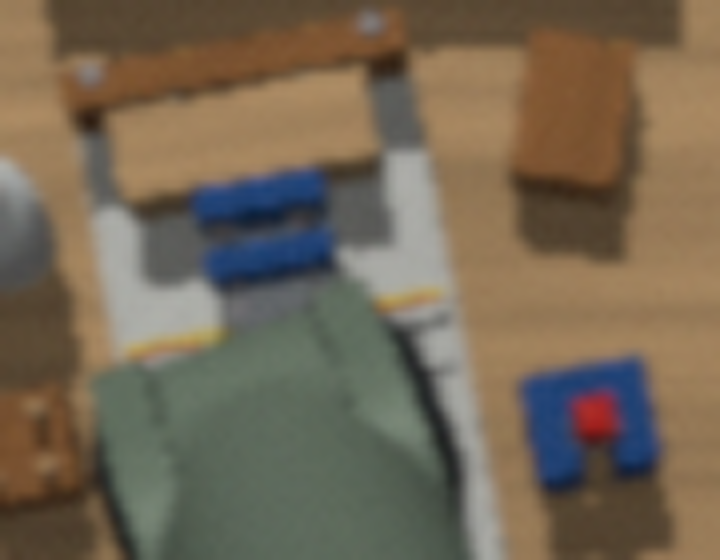

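```bash
python3 trav.py w10.pkl 384 123 125 23
python3 - <<'E'
from h import *
import pickle
m=pickle.load(open("w10.pkl","rb"));f=lambda u,v,z:onz(m,(u+.5)/1.5-.5,(v+.5)/1.5-.5,z)
ax=np.array([np.cos(.157),np.sin(.157)])
print("red-black",(f(235,34,.02)-f(240,125,.02))[:2]@ax)
m8=pickle.load(open("w8.pkl","rb"));g=lambda u,v,z:onz(m8,(u+.5)/1.5-.5,(v+.5)/1.5-.5,z)
for z in (.02,.028,.034): print(z,"pointer w10-w8",(f(240,23,z)-g(300,77,z))[:2]@ax,(f(527,19,z)-g(465,75.5,z))[:2]@ax,"pointer abs jig x from fit",(g(300,77,z)[:2]-[.6071,.043])@ax)
print("flange: ",)
# scene: project pointers
ms=bot.camera_model("scene")
jp=[.6085,.0445,.157]
for z in (.02,.028,.034):
  for x in (0,.031,.034): print(z,x,((proj(ms,J(jp,(x,.06,z)))-[200,180])*6+2.5).round(0))
E
```

```text
bore travel 0.033440017281865464
pointer z 0.02 0.03688610958982502
pointer z 0.025 0.03563200656642021
pointer z 0.032 0.033876262333653664
pointer z 0.036 0.032872979914929844
[0.51903541 0.03069046 0.13287525] 12.55 [-15.25228328   5.06758058   1.80317453]
red-black 0.03311415452067746
0.02 pointer w10-w8 0.03498726976895929 0.03561284255088932 pointer abs jig x from fit 0.003530183764039284
0.028 pointer w10-w8 0.0341830391650599 0.03476713485997014 pointer abs jig x from fit 0.0023278495304910277
0.034 pointer w10-w8 0.03357986621213537 0.03413285409178084 pointer abs jig x from fit 0.0014260988553298883
flange: 
0.02 0 [[543. 294.]]
0.02 0.031 [[514. 334.]]
0.02 0.034 [[511. 339.]]
0.028 0 [[544. 281.]]
0.028 0.031 [[515. 321.]]
0.028 0.034 [[512. 325.]]
0.034 0 [[544. 271.]]
0.034 0.031 [[515. 312.]]
0.034 0.034 [[512. 316.]]
```

Pointers coincide with the red lines in the wrist view (yellow at y≈23, red at y≈34 just beneath because of the height difference), so travel is about 33.5–34 mm. Now I check the rail against the fence.

```bash
python3 - <<'E'
from h import *
n=0
for nm,crop,sc in [("top",(125,170,200,255),13),("scene",(205,280,205,285),9)]:
    im=cv2.imread("pics/raw_top.png") if 0 else bot.grab_frame(nm)[:,:,::-1]
    m=bot.camera_model(nm); y0,y1,x0,x1=crop
    b=cv2.resize(im[y0:y1,x0:x1],None,fx=sc,fy=sc,interpolation=cv2.INTER_CUBIC); cv2.imwrite(f"pics/r_{nm}_plain.png",b)
    jp=[.6085,.0437,.157]
    def P(x): return ((proj(m,J(jp,x))-[x0,y0])*sc+sc/2).astype(int)
    # fence top box (x140-165?) and rail at 117.5
    for col,z,xs,ys in [((0,255,0),.065,(.095,.14),(-.06,.06)),((255,0,255),.07,(.14,.165),(-.08,.08))]:
        p=P([(xs[0],ys[0],z),(xs[1],ys[0],z),(xs[1],ys[1],z),(xs[0],ys[1],z)]); cv2.polylines(b,[p.reshape(-1,1,2)],True,col,1)
    cv2.imwrite(f"pics/r_{nm}.png",b)
    for r in bot.silhouettes(nm,"rail")[:3]:
        ys,xs=np.nonzero(r["pixels"]); print(nm,r["conf"],np.round(r["box"],1),xs.mean(),ys.mean())
E
```

```text
top 0.88 [178.2 222.1  35.2  15.1] 176.27354260089686 222.93497757847533
top 0.86 [312.9 145.8  29.1  31.6] 311.76376146788994 145.50688073394497
top 0.63 [226.9 142.1  35.8  18.1] 225.15850815850817 141.4055944055944
scene 0.93 [366.5 217.5  42.8  39. ] 365.44728434504793 216.9030883919063
scene 0.84 [166.3 197.3  44.4  24.6] 167.28313253012047 197.5843373493976
scene 0.63 [252.6 238.6  42.1  26.5] 253.70619469026548 235.92566371681417
```

View pics/r_top.png

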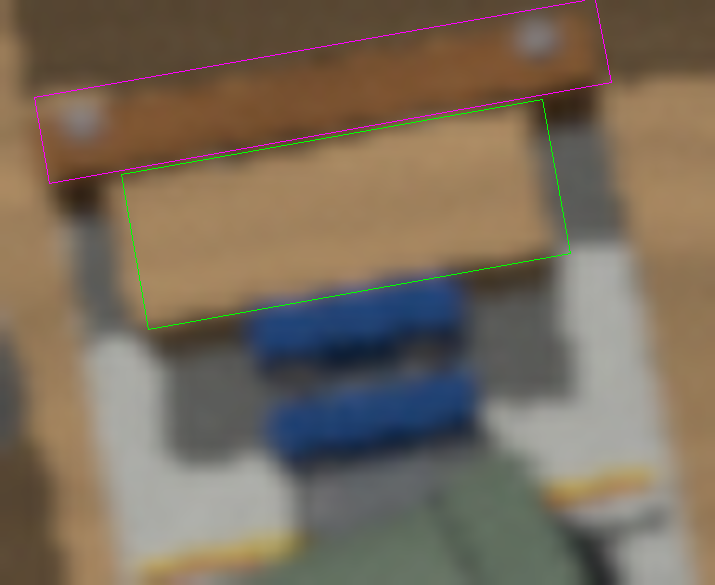

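View pics/r_scene.png

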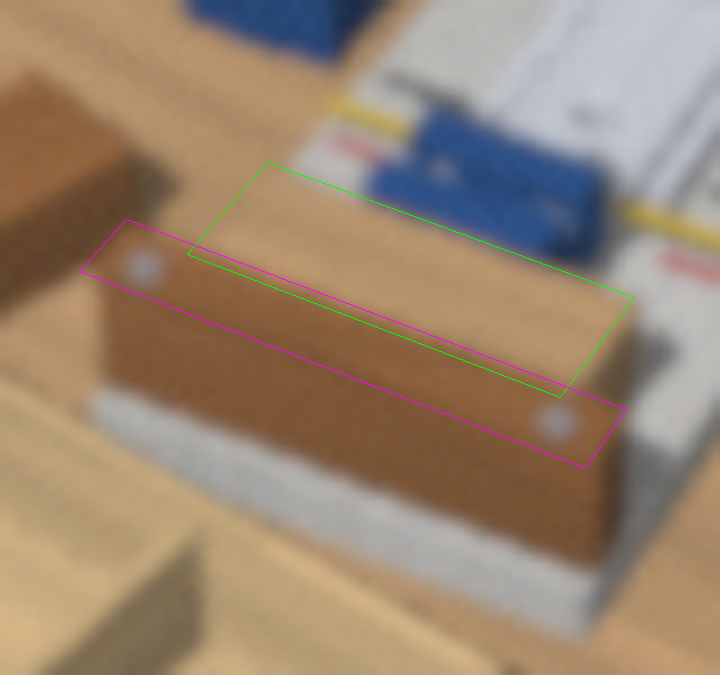

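View pics/r_scene_plain.png

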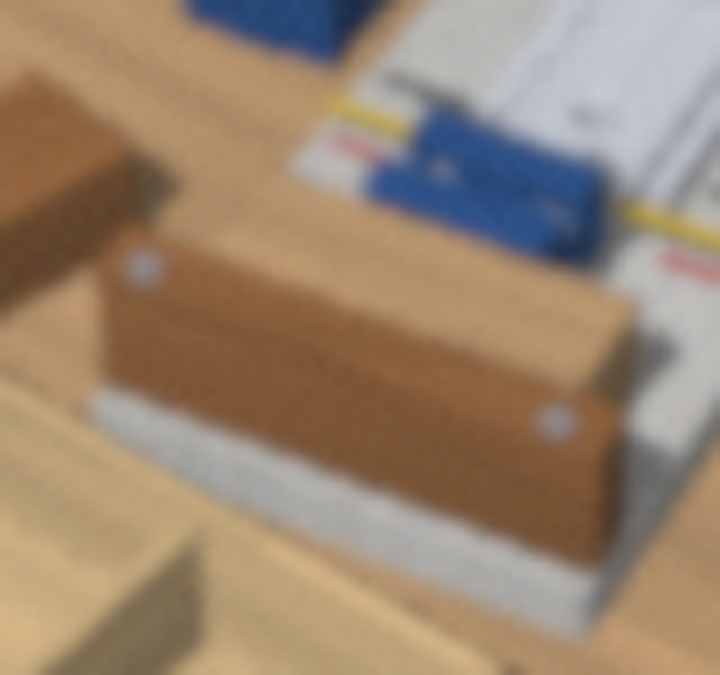

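```bash
python3 -m crank '{"travel":[[0,0,0],[0,0,0],[0,0,0],[0,0,0],[0,0,0],[0,0,0]],"rot":[[0,0,0],[0,0,0],[0,0,0],[0,0,0],[0,0,0],[0,0,0]]}'
python3 - <<'E'
from h import *
o=bot.observe();print(o["position"],o["clock"],o["force"],o["grip_width"]); print(bot.job_done())
E
```

```text
clock: 13.35
position: [0.519, 0.0307, 0.1329]
tool_rot: [-3.141, 0.005, 0.157]
force: [-16.1, 4.8, 0.1]
grip_width: 0.0244
[0.51903078 0.03067741 0.13287646] 13.35 [-16.11487882   4.7752965    0.14901488] 0.024417943601889477
the job is handed in; nothing more can be done
None
```

I drew the lock pin, parked it upright in the blue bracket's slot with its collar down, and let go of it. Then I gripped the handle and pushed the carriage to the red lines. I handed the job in at 13.35 s while still holding the handle; the hand-in gave no verdict.

**Last checks:**
- **Carriage travel:** the bore mark gave 33.4 mm, the gripper's own shift 34.0 mm and the pointers about 34 mm, within the 5 mm allowed.
- **Push and grip:** I was holding with about 17 N of resistance against the expected 15 N, which suggests the jaw was pressing the rail. I could not measure the jaw force itself. The grip was set to 100 N and was steady at 24 mm; the post is 26 mm.
- **Rail:** the rail looked flat and parallel against the fence in the top and scene pictures, judged by eye against a drawn outline.
- **Pin:** the pin looked upright and centred in the slot, with the fingers away from it. Pushing the collar onto the bracket peaked at 36 N at the wrist before I backed off and let go.
- **Other objects:** nothing else on the bench looked moved in the pictures around the jig. I did not measure their positions.

**Disagreement:** the wrist camera and the arm's own reading differed by 1–3 mm along x. I corrected for this before lowering the pin.

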